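# Swing the locked jar tray to its next index hole

### The job

The jar tray on the van counter swivels on an index plate and is locked by a spring pin. Draw the pin up by its black knob until it is clear of its hole, swing the arm anticlockwise (seen from above) and let the pin drop fully home in the very next hole, feeling for it and never forcing the pin hard against the plate, sideways or down. The jar must stay standing on its tray, and leave the other things and the leg release button alone; let go when done.

Things in the scene. Friction and masses are not known exactly. Their poses are not given: they have to be found in the camera images.
- swivel (a joint): vertical hinge of the swivel arm, rad, grows anticlockwise seen from above; within 0.01 of 0 at the start, pin in its first hole; stops at -0.06 and 2.15. Turns stiffly (0.1 to 0.2 N m) and stays where it is left. The next hole is somewhere between 0.81 and 1.35: its adjustable sector is bolted down differently each time and its pose is not given. One more hole, a wrong one, lies 0.70 beyond it
- pin (a joint): lift of the spring index pin, m: 0 = fully home in a hole, grows upward, stop at 0.018. The spring pushes down with 3.5 N at 0 and 6.5 N at 0.017. The tip clears the first hole at 0.013. Let go between holes it rides on the plate at 0.013, or at 0.011 on the slightly lower sector (begins at 0.70 rad of swivel); over a hole it drops to 0 within 0.2 s
- knob (a point): on the axis of the black cylindrical knob on top of the pin, 26 mm diameter; its grip runs from 9 mm below to 12 mm above this point, which is 68 mm above the counter with the pin home and 92 mm from the pivot axis. The knob cannot turn relative to the swivel arm. Below it is an 18 mm wide barrel on the flat 30 mm wide arm, whose top is 40 mm above the counter
- pivot (a point): top centre of the pivot cap, on the vertical turning axis of the swivel arm, 50 mm above the counter; its x axis points along the arm to the knob
- pin_tip: the steel pin, 9 mm diameter with a round end, below the knob; origin at the lowest end of the pin, on its axis. All holes are round, 13 mm wide, 16 mm deep, upright, in the flat index plate (26 mm tall, its sector 24 mm) on a circle of 92 mm radius about the pivot. Pin and holes are harmed by over 20 N between them (the spring alone gives up to 7)
- tray_mid (a point): centre of the floor of the round steel tray (96 mm wide, rim 12 mm above the floor) on the swivel arm, 115 mm from the pivot on the side opposite the knob, 44 mm above the counter
- jar: small lidded glass jar, 56 mm diameter, 75 mm tall, 140 to 280 g, standing loose on the tray; origin at its underside centre, z up
- leg_button (a joint): press button, 32 mm diameter, on a round grey base on the counter, that releases the counter's support leg; m, 0 = up, 0.006 = pressed. Leave alone
- leg_button_top (a point): top centre of that button, 22 mm above the counter
- colander: red plastic colander, 204 mm rim diameter, 85 mm tall, two side handles; origin under its centre. Leave alone
- ramekin: small white ceramic ramekin, 76 mm diameter, 42 mm tall; origin under its centre. Leave alone
- fork: flat steel camping fork, 175 mm long, 4 mm thick; origin under its middle, x towards the tines. Leave alone
- spoon: flat steel camping spoon, 146 mm long, 6 mm thick; origin under its shank, x towards the bowl. Leave alone
- mug: steel mug, 80 mm diameter, 85 mm tall, handle to its +y; origin under its centre. Leave alone
- can: food can, 68 mm diameter, 95 mm tall; origin under its centre. Leave alone
Mind the look-alikes: they are no part of the job. Leave any yellow look-alike of the jar alone.

How it is judged:
By the outcome, as a careful person would: the job done as asked, in the order asked, and still so for the second after the job is handed in, with the robot touching nothing.
It also fails if it takes over 51 s, if anything falls off the work surface, if the arm or the gripper's body presses on something with over 40 N, if the wrist force passes 120 N, or if a joint passes its speed limit or range.

### The arm

A 6-joint arm with a two-finger parallel gripper is mounted at the origin on the work surface. World frame = base frame: x ahead of the robot, y to its left, z up, the work surface at z = 0. Lengths are in m, angles in rad, forces in N, time in s.
With the tool pointing down it reaches from about 0.275 to 0.825 m from the base axis. Payload 4.9 kg.
Tool frame: the origin (TCP) lies at the very end of the fingers, on their centre line; the grasp point (between the pads) lies 19 mm behind it; z points along the fingers, y is the line along which they close (so a half turn about z gives the same grasp; the last joint's range is limited). The gripper opens to 85 mm and grips with 20 to 120 N. Pads are 22 mm wide; open, the fingers measure 114 mm over their backs; the gripper's body (76 mm by 85 mm) begins 54 mm behind the grasp point. The pads swing forward as they close: fully open they stand 13 mm farther back than shut.
Start: joints at [-1.43, 0.326, -0.193, 1.052, 0, 1.437], TCP at [0.149, -0.529, 0.231] pointing down, gripper open.
Joint ranges: [-2.65, 2.65], [-0.97, 1.79], [-1.3, 1.35], [-1.93, 2.1], [-1.47, 1.37], [-3.14, 3.14]. Speed limits (rad/s): [2.57, 2.57, 3.14, 3.14, 3.14, 3.14].

### API

Orientations are given as [roll, pitch, yaw] about the fixed x, y, z axes, in that order (R = Rz(yaw) Ry(pitch) Rx(roll)).
In Python, from workcell import * gives the robot as it stands. The module is installed in compiled form; this text tells all that it offers.
- The arm moves only by the shell command python3 -m creep 'ROWS' [FORCE]. ROWS is JSON, a list of rows, each a list of 7 numbers: the shift along the tool's x, y, z in mm, then the turn, a rotation vector about the tool's x, y, z in rad, then the gripper command: -1 is shut, 1 is fully open, values between are in proportion. A call has 1 to 20 rows; each row shifts and turns the commanded pose from where the row before left it, along the tool's axes as they then stand; what a row does not reach is not made up. A row lasts 1/8 s, in which the tool goes at most 62.5 mm and 10.7 degrees, less where a joint would pass 70% of its speed; a pose out of reach is approached as far as the arm can. A call with a gripper value outside its range is refused whole. The fingers move at their own pace and stop on an object; FORCE is the grip in N (left out, the last holds). Time passes only in rows, so rows that do not move let the fingers close. It gives the time, the measured TCP pose, the force, the opening and the grip force at its end, in the units of the state.
- get_obs(): the state, without advancing time (a new reading comes with each control period).
- get_image(name): name is "scene" or "top"; returns a dict with "color" (400x640x3 uint8, red, green, blue), "fx", "fy", "cx", "cy" (pixels), "dist" ([k1, k2, p1, p2, k3] as OpenCV has them; the pictures are not rectified), "R" (3x3) and "t" (3): a world point X has camera coordinates R X + t. Camera axes: x right, y down, z forward; pixel columns grow to the right and rows downward; lengths in m; the calibration is good to about 2 mm. A picture is of the moment at which its call begins. There is no depth.
- close_job(): hands the job in; it is judged then, once.
The state is a dict: "time": time; "joint_pos": joint angles; "qd": joint speeds; "tau": joint torques, N m; "eef_pos": TCP position; "eef_rot": TCP orientation; "wrist_force": force on the tool from outside, world axes, zero at the start; "ft_torque": the same for the moment, N m; "width": opening from 0.0 (shut) to 1.0 (fully open); "grip_force": force on a finger pad.
Only numpy, scipy, OpenCV 4.12 (cv2) and the standard library are available. Lean on these libraries where they do the work, as an engineer would, in place of code of your own. Each camera call takes 0.05 s, during which the arm holds its last target. There are 200 camera calls.

## Working session

There is one attempt and no reset: what is moved stays moved. The work goes in short steps, Python scripts to look and compute and a shell command to move; the robot and the scene stay as the last step left them, time stands still between calls to the robot, and variables do not carry over. Pictures are saved under pics/ and viewed, at most 10 in all, crops included, and the job is handed in when it is done.

```bash
mkdir -p pics
python3 - <<'E'
from workcell import *
import cv2
o=get_obs();print({k:o[k] for k in('time','eef_pos','eef_rot','wrist_force','width')})
for n in("scene","top"):
    i=get_image(n);cv2.imwrite(f"pics/{n}0.png",i["color"][:,:,::-1]);print(n,i["fx"],i["cx"],i["cy"],i["R"],i["t"],i["dist"])
E
```

```text
{'time': 0.0, 'eef_pos': array([ 0.14916852, -0.52880649,  0.23051548]), 'eef_rot': array([-3.13994238e+00, -2.24683373e-04,  2.74768013e-01]), 'wrist_force': array([ 0.48304864, -0.50578874, -0.15319559]), 'width': 0.999005205451475}
scene 496.90195763179867 320.444021300492 210.38273685773842 [[ 0.56680829  0.82383804 -0.00438676]
 [ 0.50213341 -0.34968406 -0.79093811]
 [-0.65313889  0.44610754 -0.61188043]] [-0.31378992 -0.17899423  1.73447298] [-0.04880105  0.          0.          0.          0.        ]
top 397.2222177384424 320.2091661949714 195.59153994814142 [[-1.24097896e-01 -9.92269511e-01  9.63781678e-04]
 [-9.70551206e-01  1.21179483e-01 -2.08196758e-01]
 [ 2.06470505e-01 -2.67721791e-02 -9.78086490e-01]] [0.06490468 0.52549353 1.07763822] [-0.09768429  0.          0.          0.          0.        ]
```

View pics/top0.png

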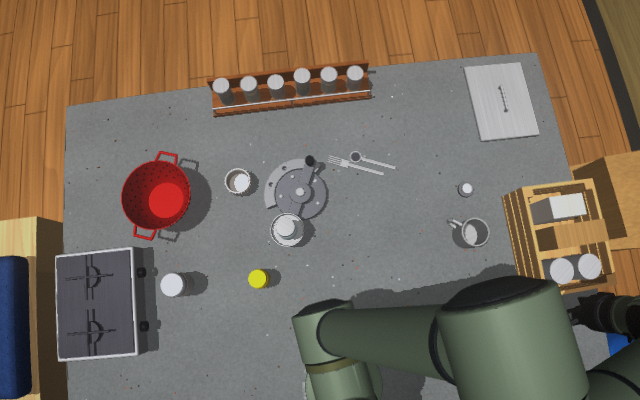

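View pics/scene0.png

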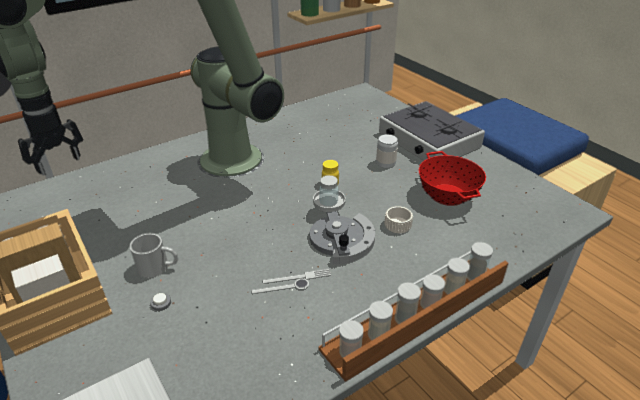

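The top view shows the swivel plate at (300,190) with the black knob at (310,160), the jar on its tray at (287,229), and the sector on the left at (272,188). Possible mix-ups:
- **Knob:** the black knob at (310,160), against the stove knobs at (140,272) and (143,326).
- **Jar:** the jar at (287,229), against the yellow one at (258,279) and the can at (172,285).
- **Button:** at (466,188), to be left alone.

I'll use the knob at (310,160).

```bash
cat > h.py <<'E'
from workcell import *
import cv2, numpy as np
def K(i): return np.array([[i["fx"],0,i["cx"]],[0,i["fy"],i["cy"]],[0,0,1.]])
def ray(i,px):
    p=cv2.undistortPoints(np.array([[px]],float),K(i),np.array(i["dist"],float))[0,0]
    R=np.array(i["R"]);d=R.T@np.r_[p,1];return -R.T@np.array(i["t"]),d/np.linalg.norm(d)
def onz(i,px,z):
    c,d=ray(i,px);return c+d*(z-c[2])/d[2]
def proj(i,X):
    return cv2.projectPoints(np.array([X],float),cv2.Rodrigues(np.array(i["R"]))[0],np.array(i["t"],float),K(i),np.array(i["dist"],float))[0][0,0]
def cross(a,b):
    (c1,d1),(c2,d2)=a,b
    s=np.linalg.lstsq(np.c_[d1,-d2],c2-c1,rcond=None)[0];p,q=c1+s[0]*d1,c2+s[1]*d2;return (p+q)/2,np.linalg.norm(p-q)
def blob(i,box,thr=60):
    x0,y0,x1,y1=box;m=(i["color"][y0:y1,x0:x1].max(2)<thr).astype(np.uint8)
    n,l,s,c=cv2.connectedComponentsWithStats(m);return [(s[k].tolist(),(c[k]+[x0,y0]).round(1).tolist()) for k in range(1,n) if s[k][4]>15]
E
python3 - <<'E'
from h import *
t=get_image("top");s=get_image("scene")
print(blob(t,(295,145,330,175)),blob(s,(325,225,360,260)))
a=cv2.resize(t["color"][140:260,245:345],None,fx=5,fy=5,interpolation=cv2.INTER_CUBIC)
cv2.imwrite("pics/c1.png",a[:,:,::-1])
b=cv2.resize(s["color"][165:265,290:400],None,fx=6,fy=6,interpolation=cv2.INTER_CUBIC)
cv2.imwrite("pics/c2.png",b[:,:,::-1])
E
```

```text
[([11, 11, 8, 10, 66], [309.5, 160.6])] [([0, 4, 9, 10, 40], [329.3, 234.4]), ([14, 8, 10, 18, 124], [343.2, 241.4])]
```

View pics/c1.png

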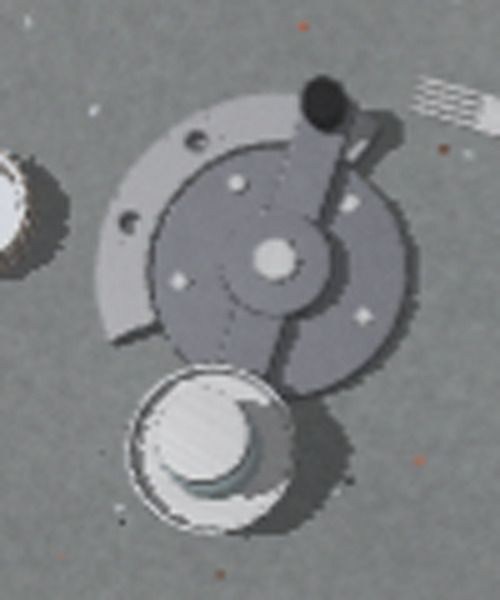

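View pics/c2.png

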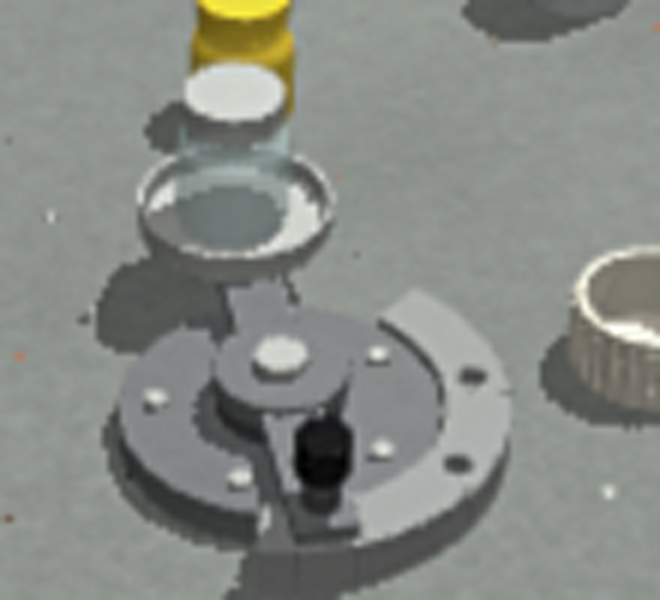

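Both crops show the knob, with the jar standing on its tray. The light sector has two dark holes: in c1 at (196,140) and (129,221), in c2 at (459,464) and (474,376). The next hole anticlockwise from the knob is c1 (196,140).

Run:
```python
from h import *
t=get_image("top");s=get_image("scene")
T=lambda u,v:np.array([(u+.5)/5-.5+245,(v+.5)/5-.5+140]);S=lambda u,v:np.array([(u+.5)/6-.5+290,(v+.5)/6-.5+165])
piv=onz(t,T(274,259),.05);piv2=onz(s,S(280,355),.05);print("pivot",piv,piv2)
kt=onz(t,T(325,103),.08-.001);kc,e=cross(ray(t,(309.5,160.6)),ray(s,(343.2,241.4)));print("knob top",kt,"cross",kc,e, "scene",onz(s,(343.2,241.4),.068))
h1=onz(t,T(196,140),.024);h1s=onz(s,S(459,464),.024);h2=onz(t,T(129,221),.024);h2s=onz(s,S(474,376),.024);print("holes",h1,h1s,h2,h2s)
print("tray", onz(t,T(211,448),.056),onz(s,S(235,205),.056))
for P,k,a,b in((piv,kt,h1,h2),(piv2,onz(s,(343.2,241.4),.068),h1s,h2s)):
    an=[np.arctan2(*(q-P)[[1,0]]) for q in(k,a,b)];print(an,np.linalg.norm((k-P)[:2]),np.linalg.norm((a-P)[:2]),np.linalg.norm((b-P)[:2]),an[1]-an[0],an[2]-an[0])
    # tray direction
# fit pivot from knob, h1,h2 circle radius .092
from scipy.optimize import least_squares
K_=(kt+onz(s,(343.2,241.4),.068))/2;A=(h1+h1s)/2;B=(h2+h2s)/2;P0=(piv+piv2)/2
f=lambda p:np.r_[[3*(np.linalg.norm(q[:2]-p)-.092) for q in(K_,A,B)],p-P0[:2]]
p=least_squares(f,P0[:2]).x;an=[np.arctan2(q[1]-p[1],q[0]-p[0]) for q in(K_,A,B)];print(p,an,np.diff(an))
print("ramekin",onz(t,(238,182),.04),"fork",onz(t,(331,157),.0))
```

```text
pivot [0.55022256 0.05689147 0.05      ] [0.5482921  0.05686923 0.05      ]
knob top [0.63045516 0.01708298 0.079     ] cross [0.63317112 0.01731104 0.06634322] 0.0001267721600281819 scene [0.63463999 0.01609334 0.068     ]
holes [0.63418662 0.09549865 0.024     ] [0.63226018 0.09660703 0.024     ] [0.5896865  0.14005365 0.024     ] [0.58743588 0.14148044 0.024     ]
tray [0.44535254 0.10415652 0.056     ] [0.44818003 0.10231893 0.056     ]
[np.float64(-0.4605736926004918), np.float64(0.4309785460062708), np.float64(1.127721786996595)] 0.08956554785765733 0.0924147072107509 0.0920508005229034 0.8915522386067626 1.5882954795970867
[np.float64(-0.4411842258903536), np.float64(0.4420186483348402), np.float64(1.137488188245742)] 0.09549151673755328 0.09289634811184021 0.09322710502067048 0.8832028742251938 1.5786724141360955
[0.54989435 0.05717804] [np.float64(-0.4564914151273998), np.float64(0.4365079538049287), np.float64(1.137527896709525)] [0.89299937 0.70101994]
ramekin [0.60283003 0.23237548 0.04      ] fork [ 0.65689678 -0.05003019  0.        ]
```

Both views agree: pivot at (0.550, 0.057), arm at −0.455 rad, next hole about 0.89 rad on. I'll turn the tool first so the fingers close tangentially.

```bash
python3 -m creep '[[0,0,0,0,0,-0.185,1],[0,0,0,0,0,-0.185,1],[0,0,0,0,0,-0.185,1],[0,0,0,0,0,-0.185,1],[0,0,0,0,0,-0.185,1],[0,0,0,0,0,-0.185,1],[0,0,0,0,0,-0.185,1],[0,0,0,0,0,-0.185,1],[0,0,0,0,0,-0.185,1],[0,0,0,0,0,-0.185,1],[0,0,0,0,0,-0.185,1],[0,0,0,0,0,-0.185,1],[0,0,0,0,0,-0.185,1],[0,0,0,0,0,0,1]]'
cat > go.py <<'E'
import sys
from h import *
from scipy.spatial.transform import Rotation as Ro
o=get_obs();R=Ro.from_euler("xyz",o["eef_rot"]).as_matrix()
print("t",o["time"],"pos",o["eef_pos"].round(4),"rot",o["eef_rot"].round(3),"F",o["wrist_force"].round(1),"w",round(o["width"],3),"g",round(o["grip_force"],1),"M",o["ft_torque"].round(2))
if len(sys.argv)>3: print("tool mm",(R.T@(np.array(sys.argv[1:4],float)-o["eef_pos"])*1000).round(1))
if len(sys.argv)>4: print("turn",(R.T@ (Ro.from_euler("xyz",[np.pi,0,float(sys.argv[4])])*Ro.from_matrix(R).inv()).as_rotvec()).round(4))
E
python3 go.py 0.6325 0.0166 0.13 2.687
```

```text
time: 2.05
eef_pos: [0.1492, -0.5293, 0.2312]
eef_rot: [3.141, -0.0, 2.678]
wrist_force: [0.3, -1.0, -0.1]
width: 0.999
grip_force: 0.0
t 2.05 pos [ 0.1492 -0.5293  0.2312] rot [ 3.141 -0.     2.678] F [ 0.3 -1.  -0.1] w 0.999 g 0.0 M [ 0.04 -0.04 -0.02]
tool mm [-187.9  704.5  101.3]
turn [ 0.0001 -0.0001 -0.0094]
```

```bash
python3 -m creep '[[-14.4,54.2,0,0,0,-0.009,1],[-14.4,54.2,0,0,0,0,1],[-14.4,54.2,0,0,0,0,1],[-14.4,54.2,0,0,0,0,1],[-14.4,54.2,0,0,0,0,1],[-14.4,54.2,0,0,0,0,1],[-14.4,54.2,0,0,0,0,1],[-14.4,54.2,0,0,0,0,1],[-14.4,54.2,0,0,0,0,1],[-14.4,54.2,0,0,0,0,1],[-14.4,54.2,0,0,0,0,1],[-14.4,54.2,0,0,0,0,1],[-14.4,54.2,0,0,0,0,1],[0,0,50,0,0,0,1],[0,0,50,0,0,0,1],[0,0,0,0,0,0,1]]'
python3 go.py 0.6325 0.0166 0.13 2.687
python3 - <<'E'
from h import *
t=get_image("top");s=get_image("scene")
a=cv2.resize(t["color"][130:230,260:360],None,fx=4,fy=4,interpolation=cv2.INTER_CUBIC)
b=cv2.resize(s["color"][165:265,290:390],None,fx=4,fy=4,interpolation=cv2.INTER_CUBIC)
cv2.imwrite("pics/d1.png",np.hstack([a,b])[:,:,::-1])
E
```

```text
time: 4.05
eef_pos: [0.6226, 0.0225, 0.1272]
eef_rot: [-3.138, -0.008, 2.687]
wrist_force: [-0.1, -0.0, 0.6]
width: 1.001
grip_force: 0.0
t 4.05 pos [0.6226 0.0225 0.1272] rot [-3.138 -0.008  2.687] F [-0.1 -0.   0.6] w 1.001 g 0.0 M [ 0.01  0.01 -0.  ]
tool mm [-11.4  -1.   -2.9]
turn [-0.0033 -0.0084 -0.0003]
```

View pics/d1.png

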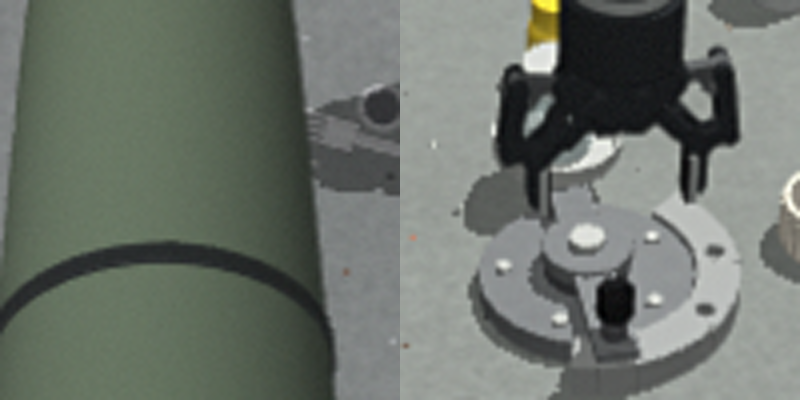

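The scene crop (right half) shows the open fingers at about (540,205) and (695,190), above the knob at (615,303). The top view is blocked by the arm. I'll let it settle, then correct.

```bash
python3 -m creep '[[0,0,0,0,0,0,1],[0,0,0,0,0,0,1]]' >/dev/null; python3 go.py 0.6325 0.0166 0.056 2.687
```

```text
t 4.4 pos [0.6276 0.0217 0.1335] rot [3.140e+00 3.000e-03 2.688e+00] F [ 0.6 -0.6 -0.9] w 1.001 g 0.0 M [ 0.03  0.02 -0.05]
tool mm [-6.3 -2.5 77.5]
turn [0.0013 0.0035 0.001 ]
```

```bash
python3 -m creep '[[0,0,15,0,0,0,1],[0,0,15,0,0,0,1],[0,0,0,0,0,0,1],[0,0,0,0,0,0,1]]' >/dev/null; python3 go.py 0.6325 0.0166 0.054 2.687;  python3 -m creep '[[0,0,0,0,0,0,1],[0,0,0,0,0,0,1]]' >/dev/null; python3 go.py 0.6325 0.0166 0.054 2.687
```

```text
t 4.9 pos [0.626  0.022  0.1009] rot [-3.141e+00 -1.000e-03  2.689e+00] F [ 0.4  0.1 -0.1] w 0.998 g 0.0 M [ 0.01 -0.04 -0.04]
tool mm [-8.2 -2.  46.9]
turn [-0.0003 -0.0008  0.0017]
t 5.15 pos [0.6265 0.022  0.1017] rot [3.141e+00 1.000e-03 2.689e+00] F [-0.1 -0.8  0.3] w 0.997 g 0.0 M [-0.08  0.06 -0.06]
tool mm [-7.7 -2.2 47.7]
turn [0.0002 0.0007 0.0018]
```

```bash
python3 -m creep '[[-7.8,-2.2,0,0,0,0.002,1],[0,0,16,0,0,0,1],[0,0,16,0,0,0,1],[0,0,14,0,0,0,1],[0,0,0,0,0,0,1],[0,0,0,0,0,0,1],[0,0,0,0,0,0,1]]' >/dev/null; python3 go.py 0.6325 0.0166 0.054 2.687
python3 - <<'E'
from h import *
s=get_image("scene")
cv2.imwrite("pics/d2.png",cv2.resize(s["color"][185:265,290:390],None,fx=6,fy=6,interpolation=cv2.INTER_CUBIC)[:,:,::-1])
E
```

```text
t 6.025 pos [0.6328 0.0166 0.0559] rot [3.141e+00 1.000e-03 2.687e+00] F [ 0.6 -0.4  1. ] w 0.998 g 0.0 M [-0.05 -0.    0.01]
tool mm [ 0.3 -0.1  1.9]
turn [ 0.0004  0.0011 -0.0001]
```

View pics/d2.png

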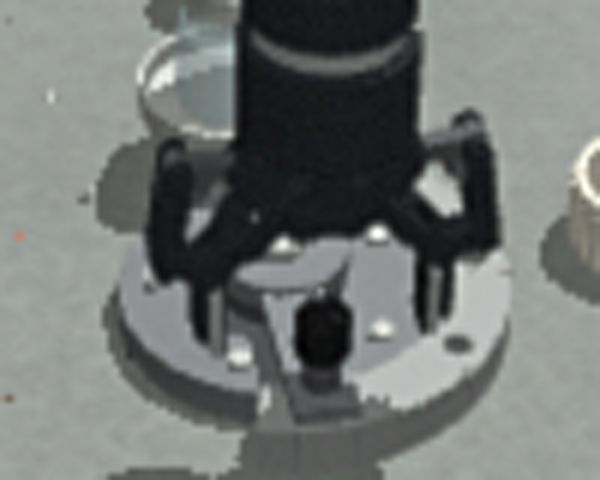

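The fingers straddle the knob evenly: tips at about (207,345) and (435,325), knob at (323,335). Gripping now.

```bash
python3 -m creep '[[0,0,0,0,0,0,0.1],[0,0,0,0,0,0,-0.2],[0,0,0,0,0,0,-0.3],[0,0,0,0,0,0,-0.5],[0,0,0,0,0,0,-1],[0,0,0,0,0,0,-1],[0,0,0,0,0,0,-1],[0,0,0,0,0,0,-1]]' 30 >/dev/null; python3 go.py 0.6325 0.0166 0.072
```

```text
t 7.075 pos [0.6325 0.0168 0.0556] rot [3.141 0.    2.687] F [-0.6  1.2  4.1] w 0.292 g 29.6 M [ 0.41 -0.02 -0.02]
tool mm [ -0.1  -0.2 -16.4]
```

```bash
python3 -m creep '[[0,0,-4,0,0,0,-1],[0,0,-4,0,0,0,-1],[0,0,-4,0,0,0,-1],[0,0,-3.5,0,0,0,-1],[0,0,0,0,0,0,-1],[0,0,0,0,0,0,-1]]' >/dev/null; python3 go.py 0.6325 0.0166 0.072
python3 - <<'E'
from h import *
s=get_image("scene")
cv2.imwrite("pics/d3.png",cv2.resize(s["color"][185:265,290:390],None,fx=6,fy=6,interpolation=cv2.INTER_CUBIC)[:,:,::-1])
E
```

```text
t 7.825 pos [0.6322 0.0165 0.0707] rot [-3.141  0.     2.687] F [ 2.4  0.2 -6.2] w 0.288 g 29.9 M [ 0.24 -0.78 -0.1 ]
tool mm [-0.2  0.2 -1.3]
```

View pics/d3.png

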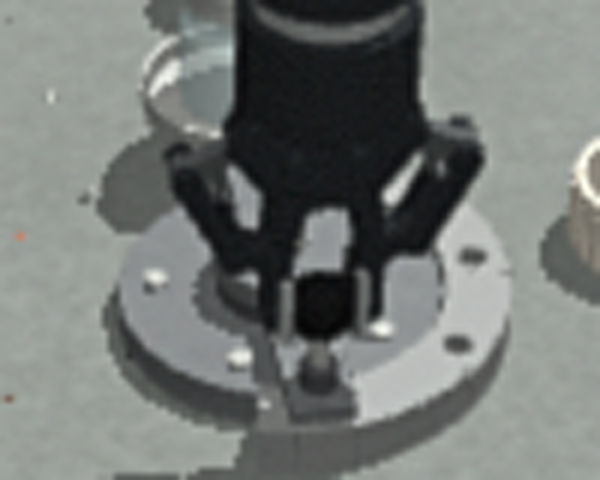

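```bash
cat > sw.py <<'E'
from h import *
o=get_obs();P=np.array([.5499,.0570]);d=o["eef_pos"][:2]-P
print("r mm",np.linalg.norm(d)*1e3,"swivel",np.arctan2(d[1],d[0])+.456,"yaw-swivel",(o["eef_rot"][2]%(2*np.pi))-np.pi+.455)
E
python3 -m creep '[[0.02,1.84,0,0,0,-0.02,-1],[0.07,3.68,0,0,0,-0.04,-1],[0.07,3.68,0,0,0,-0.04,-1],[0.07,3.68,0,0,0,-0.04,-1],[0.07,3.68,0,0,0,-0.04,-1],[0.07,3.68,0,0,0,-0.04,-1],[0.07,3.68,0,0,0,-0.04,-1],[0.02,1.84,0,0,0,-0.02,-1],[0,0,0,0,0,0,-1],[0,0,0,0,0,0,-1]]' >/dev/null; python3 go.py; python3 sw.py
```

```text
t 9.125 pos [0.6401 0.0413 0.0707] rot [ 3.141 -0.     2.967] F [ 2.7  1.1 -6.9] w 0.29 g 29.9 M [ 0.26 -0.41 -0.01]
r mm 91.55120609536135 swivel 0.2836762340736083 yaw-swivel 0.2803901020703518
```

```bash
python3 -m creep '[[0.02,1.84,0,0,0,-0.02,-1],[0.07,3.68,0,0,0,-0.04,-1],[0.07,3.68,0,0,0,-0.04,-1],[0.07,3.68,0,0,0,-0.04,-1],[0.07,3.68,0,0,0,-0.04,-1],[0.07,3.68,0,0,0,-0.04,-1],[0.07,3.68,0,0,0,-0.04,-1],[0.07,3.68,0,0,0,-0.04,-1],[0.07,3.68,0,0,0,-0.04,-1],[0.07,3.68,0,0,0,-0.04,-1],[0.07,3.68,0,0,0,-0.04,-1],[0.07,3.68,0,0,0,-0.04,-1],[0.07,3.68,0,0,0,-0.04,-1],[0.07,3.68,0,0,0,-0.04,-1],[0.02,1.84,0,0,0,-0.02,-1],[0,0,0,0,0,0,-1],[0,0,0,0,0,0,-1]]' >/dev/null; python3 go.py; python3 sw.py
```

```text
t 11.25 pos [0.6343 0.0917 0.0705] rot [ 3.141e+00 -1.000e-03 -2.756e+00] F [-5.3 -1.5 -7.4] w 0.291 g 29.9 M [-0.13  1.01 -0.06]
r mm 91.27660316343933 swivel 0.8460549568137905 yaw-swivel 0.8402942961825985
```

```bash
python3 -m creep '[[0.5,0,1,0,0,0,-1],[0,0,1,0,0,0,-1],[0,0,1,0,0,0,-1],[0,0,0,0,0,0,-1],[0,0,0,0,0,0,-1]]' >/dev/null; python3 go.py; python3 sw.py
python3 -m creep '[[0,0,0,0,0,0,-0.38],[0,0,0,0,0,0,-0.34],[0,0,0,0,0,0,-0.3],[0,0,0,0,0,0,-0.3],[0,0,0,0,0,0,-0.3]]' >/dev/null; python3 go.py
python3 - <<'E'
from h import *
s=get_image("scene")
cv2.imwrite("pics/d4.png",cv2.resize(s["color"][185:265,290:390],None,fx=6,fy=6,interpolation=cv2.INTER_CUBIC)[:,:,::-1])
E
```

```text
t 11.875 pos [0.6344 0.0915 0.0678] rot [ 3.141 -0.    -2.756] F [-4.6  0.4 -5.5] w 0.29 g 30.0 M [-0.01  1.   -0.07]
r mm 91.25918583007814 swivel 0.8434061018369203 yaw-swivel 0.8402349711297483
t 12.5 pos [0.6355 0.0914 0.0686] rot [-3.141e+00  2.000e-03 -2.756e+00] F [0.6 2.8 0.7] w 0.349 g 1.0 M [ 0.47 -0.09 -0.04]
```

View pics/d4.png

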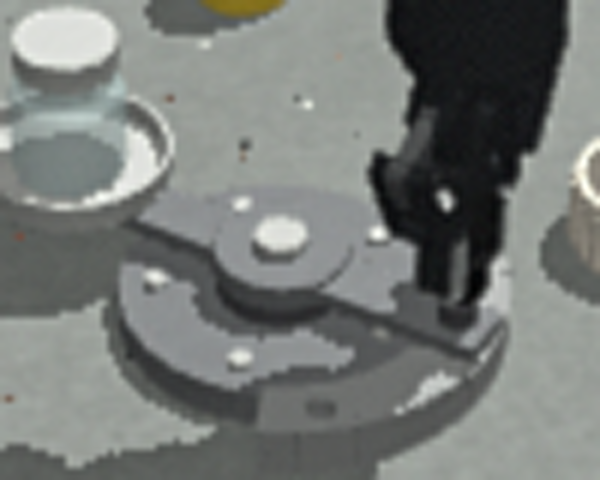

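The arm is now near the hole and the jar at (65,100) is still standing. The old hole is visible at (320,407) and the knob sits between the fingers at about (458,290). Next I nudge on gently, watching the force.

```bash
python3 -m creep '[[0,1,0,0,0,-0.011,-0.3],[0,0,0,0,0,0,-0.3]]' >/dev/null; python3 go.py;python3 -m creep '[[0,1,0,0,0,-0.011,-0.3],[0,0,0,0,0,0,-0.3]]' >/dev/null; python3 go.py;python3 -m creep '[[0,0.7,0,0,0,-0.008,-0.3],[0,0,0,0,0,0,-0.3]]' >/dev/null; python3 go.py; python3 sw.py
```

```text
t 12.8 pos [0.6338 0.0918 0.0676] rot [-3.141e+00 -1.000e-03 -2.746e+00] F [-0.3 -0.1 -0.8] w 0.347 g 0.0 M [0.01 0.02 0.04]
t 13.05 pos [0.6336 0.0931 0.0677] rot [-3.141 -0.    -2.734] F [-0.2 -0.  -0.1] w 0.348 g 0.0 M [-0.06 -0.02 -0.01]
t 13.3 pos [0.6334 0.0939 0.0678] rot [-3.142 -0.    -2.726] F [-0.2 -0.3  0.1] w 0.353 g 0.0 M [0.01 0.01 0.01]
r mm 91.31387514649003 swivel 0.8722991373234105 yaw-swivel 0.8703323497942899
```

Free play so far. Continue in small steps.

```bash
for k in 1; do python3 -m creep '[[0,0.5,0,0,0,-0.005,-0.3],[0,0,0,0,0,0,-0.3]]' >/dev/null; python3 go.py; python3 -m creep '[[0,0.5,0,0,0,-0.005,-0.3],[0,0,0,0,0,0,-0.3]]' >/dev/null; python3 go.py; done
```

```text
t 13.55 pos [0.6332 0.0944 0.0678] rot [ 3.142 -0.    -2.721] F [-0.3 -0.4 -0.3] w 0.355 g 0.0 M [0.03 0.02 0.05]
t 13.8 pos [0.6331 0.0948 0.0678] rot [-3.141 -0.    -2.716] F [-0.  -1.   0.2] w 0.347 g 0.2 M [-0.1  -0.04 -0.01]
```

```bash
python3 -m creep '[[0,0.5,0,0,0,-0.005,-0.3],[0,0,0,0,0,0,-0.3]]' >/dev/null; python3 go.py; python3 -m creep '[[0,0.5,0,0,0,-0.005,-0.3],[0,0,0,0,0,0,-0.3]]' >/dev/null; python3 go.py
```

```text
t 14.05 pos [0.6329 0.0951 0.0678] rot [-3.141  0.    -2.711] F [ 0.2 -0.8  0.7] w 0.35 g 0.4 M [-0.18 -0.1  -0.02]
t 14.3 pos [0.6327 0.0957 0.0678] rot [-3.142  0.    -2.706] F [ 0.1 -0.9 -0. ] w 0.351 g 0.4 M [-0.12 -0.03 -0.03]
```

```bash
python3 -m creep '[[0,0.5,0,0,0,-0.005,-0.3],[0,0,0,0,0,0,-0.3]]' >/dev/null; python3 go.py; python3 -m creep '[[0,0.5,0,0,0,-0.005,-0.3],[0,0,0,0,0,0,-0.3]]' >/dev/null; python3 go.py; python3 sw.py
```

```text
t 14.55 pos [0.6324 0.0962 0.0678] rot [ 3.142  0.    -2.701] F [-0.1 -1.2 -0.8] w 0.349 g 0.4 M [-0.1  -0.04 -0.03]
t 14.8 pos [0.6322 0.0967 0.0678] rot [ 3.142  0.    -2.696] F [-0.  -0.2 -0.4] w 0.349 g 0.3 M [-0.15 -0.02 -0.05]
r mm 91.35023959499588 swivel 0.9056470150447848 yaw-swivel 0.900316371026828
```

```bash
python3 -m creep '[[0,0.5,0,0,0,-0.005,-0.3],[0,0,0,0,0,0,-0.3]]' >/dev/null; python3 go.py; python3 -m creep '[[0,0.5,0,0,0,-0.005,-0.3],[0,0,0,0,0,0,-0.3]]' >/dev/null; python3 go.py
python3 - <<'E'
from h import *
s=get_image("scene")
cv2.imwrite("pics/d5.png",cv2.resize(s["color"][200:260,330:400],None,fx=8,fy=8,interpolation=cv2.INTER_CUBIC)[:,:,::-1])
E
```

```text
t 15.05 pos [0.632  0.0971 0.0678] rot [ 3.142  0.    -2.691] F [-0.4 -0.4 -0.1] w 0.35 g 0.3 M [-0.15 -0.02 -0.04]
t 15.3 pos [0.6318 0.0976 0.0678] rot [ 3.142  0.    -2.686] F [-0.4 -0.8  1.2] w 0.353 g 0.3 M [-0.14 -0.04  0.01]
```

View pics/d5.png

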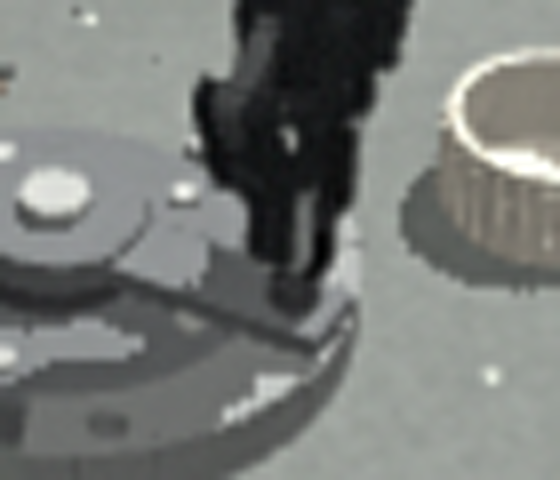

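The close crop shows the fingers around the knob, but its height can't be read. The barrel is at about (295,295). I'll use the jar lid to measure the arm's actual angle.

```bash
cat > jar.py <<'E'
from h import *
import glob
P=np.array([.5490,.0565])
def lid(im,box):
    x0,y0,x1,y1=box;c=im[y0:y1,x0:x1].astype(int);m=((c.min(2)>195)).astype(np.uint8)
    n,l,s,ce=cv2.connectedComponentsWithStats(m);k=1+np.argmax(s[1:,4]);return ce[k]+[x0,y0],s[k].tolist()
s=get_image("scene");a0=cv2.imread("pics/scene0.png")
p0,q0=lid(a0,(315,170,345,195));p1,q1=lid(s["color"],(275,175,320,210))
A=[np.arctan2(*(onz(s,p,.119)[:2]-P)[::-1]) for p in(p0,p1)];r=[np.linalg.norm(onz(s,p,.119)[:2]-P) for p in(p0,p1)]
print(p0,q0,p1,q1,A,r,"swivel",(A[1]-A[0])%(2*np.pi))
for th in(.84,.86,.88,.9,.92):
    a=th-.456;print(th,[proj(s,[.5495+.092*np.cos(a),.0567+.092*np.sin(a),z]).round(1).tolist() for z in(.04,.05,.059)])
E
python3 jar.py
```

```text
[328.47787611 179.89380531] [6, 6, 16, 9, 113] [299.70676692 191.57142857] [16, 12, 18, 10, 133] [np.float64(2.7161734337588346), np.float64(-2.6918456748017916)] [np.float64(0.11611776858692241), np.float64(0.11600774055375823)] swivel 0.8751661986189596
0.84 [[365.4, 238.7], [365.6, 235.9], [365.8, 233.3]]
0.86 [[365.7, 238.3], [365.9, 235.5], [366.1, 233.0]]
0.88 [[366.0, 238.0], [366.2, 235.1], [366.4, 232.6]]
0.9 [[366.4, 237.6], [366.6, 234.8], [366.7, 232.2]]
0.92 [[366.6, 237.2], [366.8, 234.4], [367.0, 231.8]]
```

```bash
python3 -m creep '[[0,0.5,0,0,0,-0.005,-0.3],[0,0,0,0,0,0,-0.3]]' >/dev/null; python3 go.py; python3 -m creep '[[0,0.5,0,0,0,-0.005,-0.3],[0,0,0,0,0,0,-0.3]]' >/dev/null; python3 go.py; python3 sw.py; python3 jar.py|head -1
```

```text
t 15.65 pos [0.6316 0.098  0.0678] rot [ 3.142  0.    -2.681] F [-0.  -0.6  0.4] w 0.355 g 0.4 M [-0.16 -0.02 -0.02]
t 15.9 pos [0.6313 0.0984 0.0678] rot [ 3.142 -0.    -2.676] F [ 1.2 -0.7  0. ] w 0.35 g 0.4 M [-0.19 -0.08 -0.  ]
r mm 91.32572283532745 swivel 0.9268899033727714 yaw-swivel 0.9202294178629824
[328.47787611 179.89380531] [6, 6, 16, 9, 113] [299.24242424 191.75      ] [16, 12, 17, 10, 132] [np.float64(2.7161734337588346), np.float64(-2.6802564956922366)] [np.float64(0.11611776858692241), np.float64(0.11669028652520319)] swivel 0.8867553777285151
```

```bash
python3 -m creep '[[0,0.5,0,0,0,-0.005,-0.3],[0,0,0,0,0,0,-0.3]]' >/dev/null; python3 go.py; python3 -m creep '[[0,0.5,0,0,0,-0.005,-0.3],[0,0,0,0,0,0,-0.3]]' >/dev/null; python3 go.py; python3 -m creep '[[0,0,0,0,0,0,-0.3]]' >/dev/null; python3 go.py;python3 jar.py|head -1
```

```text
t 16.2 pos [0.6312 0.0986 0.0678] rot [-3.141 -0.    -2.671] F [ 0.4 -2.4  0.2] w 0.35 g 1.0 M [-0.36 -0.16  0.02]
t 16.45 pos [0.6311 0.0988 0.0678] rot [-3.14  -0.    -2.667] F [ 2.1 -2.9  0.4] w 0.351 g 2.0 M [-0.78 -0.27 -0.05]
t 16.575 pos [0.6311 0.0988 0.0678] rot [-3.141 -0.    -2.667] F [ 2.1 -4.2  0.3] w 0.349 g 2.3 M [-1.03 -0.31  0.  ]
[328.47787611 179.89380531] [6, 6, 16, 9, 113] [299.30075188 191.76691729] [16, 12, 17, 10, 133] [np.float64(2.7161734337588346), np.float64(-2.6803292323556875)] [np.float64(0.11611776858692241), np.float64(0.11650737659860522)] swivel 0.8866826410650646
```

Force rose to about 4.7 N and the arm stopped, so the pin is bearing on the hole wall. Back off, open and rise.

```bash
python3 -m creep '[[0,-2,0,0,0,0,-0.3],[0,-2,0,0,0,0,-0.3],[0,0,0,0,0,0,-0.3],[0,0,0,0,0,0,0],[0,0,0,0,0,0,1],[0,0,0,0,0,0,1],[0,0,0,0,0,0,1],[0,0,-30,0,0,0,1],[0,0,-40,0,0,0,1],[0,0,-40,0,0,0,1],[0,0,-40,0,0,0,1],[60,0,0,0,0,0,1],[60,0,0,0,0,0,1],[60,0,0,0,0,0,1],[0,0,0,0,0,0,1],[0,0,0,0,0,0,1]]' >/dev/null; python3 go.py
python3 - <<'E'
from h import *
s=get_image("scene");t=get_image("top")
a=cv2.resize(s["color"][170:260,285:395],(660,540),interpolation=cv2.INTER_CUBIC)
cv2.imwrite("pics/d6.png",a[:,:,::-1])
b=blob(s,(350,215,380,250));print(b,blob(t,(270,150,300,185)))
k=b and max(b,key=lambda q:q[0][4])
for z in(0,.011):print(z,[proj(s,[.5495+.092*np.cos(.43),.0567+.092*np.sin(.43),h+z]).round(1).tolist() for h in(.056,.068,.080)])
E
```

```text
t 18.625 pos [0.4735 0.0132 0.2185] rot [-3.140e+00  2.000e-03 -2.667e+00] F [-0.5 -0.3  0.2] w 1.0 g 0.0 M [ 0.   -0.01  0.01]
[([13, 9, 9, 15, 106], [366.8, 230.1])] [([4, 0, 3, 15, 35], [275.2, 155.8])]
0 [[366.5, 233.3], [366.7, 229.9], [366.9, 226.4]]
0.011 [[366.7, 230.2], [366.9, 226.7], [367.2, 223.2]]
```

View pics/d6.png

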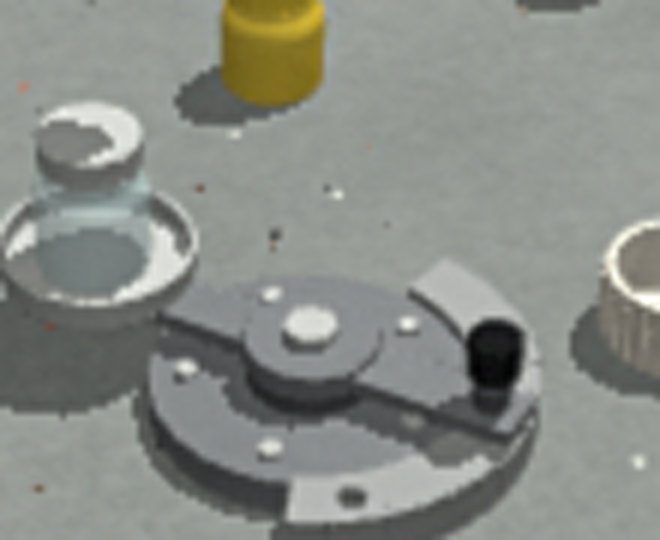

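The final view shows the knob low on its barrel at (495,355). Its blob row is 230.1; fully home predicts 229.9 and riding on the plate 226.7. The jar stands on its tray at (90,200), and the gripper is clear.

```bash
python3 -c "
from workcell import *
print(close_job())"
```

```text
the job is handed in; nothing more can be done
None
```

The pin is fully home in the next hole, at a swivel of about 0.89 rad; the jar still stands on its tray, the gripper has let go and is clear, and the job was handed in at about 19 s.

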